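Take the combination padlock off the gauge case

ROBOT

A 6-joint arm with a two-finger parallel gripper is mounted at the origin on the work surface. World frame = base frame: x ahead of the robot, y to its left, z up, the work surface at z = 0. Lengths are in mm, angles in degrees, forces in N, time in s.
With the tool pointing down it reaches from about 300 to 850 mm from the base axis. Payload 4.2 kg.
Tool frame: the origin (TCP) lies midway between the tips of the shut fingers; the grasp point (between the pads) lies 19 mm behind it; z points along the fingers, y is the line along which they close (so a half turn about z gives the same grasp; the last joint's range is limited). The gripper opens to 91 mm and grips with 3 to 60 N. Pads are 32 mm wide; open, the fingers measure 118 mm over their backs; the gripper's body (76 mm by 178 mm) begins 60 mm behind the grasp point.
Start: joints at [-65.145, 18.312, 89.639, -0, 72.044, -1.146], TCP at [252.076, -516.818, 213.976] pointing down, gripper open.
Joint ranges: [-177.97, 177.97], [-48.28, 115.42], [12.27, 149.76], [-77.06, 257.06], [2.81, 150.46], [-146.56, 146.56]. Speed limits (degrees/s): [147.25, 147.25, 180, 180, 180, 180].

INTERFACE

Orientations are given as [roll, pitch, yaw] about the fixed x, y, z axes, in that order (R = Rz(yaw) Ry(pitch) Rx(roll)).
In Python, from workcell import env gives the robot as it stands.
- The arm moves only by the shell command python3 -m jog 'ROWS' [FORCE]. ROWS is a JSON object of lists of equal length, an entry for each row: "jaw": the finger opening in mm, from 0 to 91.2; "slide": the shift along the tool's x, y, z in units of 30 mm (1.0 is 30 mm), a list of three; "spin": the turn about the tool's z in units of 8 degrees (1.0 is 8 degrees). In form: {"jaw": [jaw, ...], "slide": [[dx, dy, dz], ...], "spin": [spin, ...]}. A call has 1 to 10 rows; each row shifts and turns the commanded pose from where the row before left it, along the tool's axes as they then stand; what a row does not reach is not made up. A row lasts 1/10 s, in which the tool goes at most 50 mm and 8.59 degrees, less where a joint would pass 70% of its speed; a pose out of reach is approached as far as the arm can. A call is refused whole if a number of a shift passes 1 or a number of a turn 1, either way. A call with a gripper value outside its range is refused whole. The fingers move at their own pace and stop on an object; FORCE is the grip in N (left out, the last holds). Time passes only in rows, so rows that do not move let the fingers close. It gives the time, the measured TCP pose, the force, the opening and the grip force at its end, in the units of the state.
- env.state(): the state, without advancing time (a new reading comes with each control period).
- env.grab_frame(name): name is "side" or "top" or "wrist"; returns the picture (480x640x3 uint8, red, green, blue); there is no depth.
- env.camera_model(name): a dict with "fx", "fy", "cx", "cy" (pixels), "camera_from_world" (4x4, takes a point from world to camera coordinates). Camera axes: x right, y up, looking along -z (the intrinsics and any distortion apply to the point x, -y, -z); pixel columns grow to the right and rows downward; lengths in mm; the calibration is good to about 2 mm. A picture is of the moment at which its call begins: read the wrist's pose just before it. camera_model takes no time and is no camera call; for the wrist camera it gives the pose at the moment of the call.
- env.job_done(): hands the job in; it is judged then, once.
The state is a dict: "time_s": time; "qpos": joint angles; "qvel": joint speeds; "effort": joint torques, N m; "ee_pos": TCP position; "ee_rot": TCP orientation; "force": force on the tool from outside, world axes, zero at the start; "torque": the same for the moment, N m; "gripper_width": finger opening in mm; "gripper_force": force on a finger pad.
Only numpy, scipy, OpenCV 4.12 (cv2) and the standard library are available. Lean on these libraries where they do the work, as an engineer would, in place of code of your own. Each camera call takes 0.05 s, during which the arm holds its last target. There are 200 camera calls.

TASK

The large ring gauge is in the way of the padlock on the gauge case: first slide it, standing flat, wholly onto the round cork pad. Then turn the padlock's dial click by click until its pointer clicks in at the white mark, pull the shackle's tab fully out, and lift the freed lock, level and still open, off its staple; finish while holding it still at least 10 cm above the case. Leave everything else where it stands and the ring on its pad.

Things in the scene. Friction and masses are not known exactly. Their poses are not given: they have to be found in the camera images.
- ring_gauge: the large plain steel ring gauge standing flat on the table in front of the padlock's pull tab: outer diameter 76, bore 50, 45 mm tall, 0.5 to 1 kg; too wide to grip across, it slides when pushed, from outside or from within the bore. Origin: centre of its underside, z up.
- pad: round flat cork parking pad on the table, diameter 120 mm, under 1 mm thick (the ring slides onto it freely), to the left or the right of the case. Origin: its centre. The ring's way there along the front of the case is free.
- case: flat aluminium gauge case fixed to the table, 200 (x) x 180 (y) x 30 mm tall. Origin: centre of its underside; -x faces the robot, yaw varies. On the centre of the lid stands a steel staple (upright loop 33 mm tall); two guide strips, 10 mm tall, flank the padlock with 1.5 mm play.
- lock: brass straight-shackle padlock on the lid astride the staple, 0.5 kg: x -62 to +50, y 52 wide, 45 mm tall without dial. Origin: centre of the underside, 25 mm in front of the lid's centre; axes as the case's, -x to the pull tab. Shackle in: the staple holds it. Shackle out: it lifts straight up. Balance point 15 mm to -x of the origin; grip it across y above the strips, dial under the palm.
- dial (a joint): dial angle, rad, about the lock's z, counter-clockwise from above positive; range -0.6 to 2.2, starts 0.6 to 1.5. A notch clicks every 0.349 rad (20 degrees; 0.1 N m to pass) and the dial springs to the nearest when let go. At 0 the grip's pointed end and white line point along the lock's -x, at the white mark: only there (within 0.15) is the shackle free.
- dial_grip (a point): grip of the dial: upright steel bar 10 mm thick, 37 mm long, pointed at one end, on a dark disc of diameter 48. The point is on the dial's axis (18 mm to -x of the lock's origin), 63 mm above the lock's underside; the bar reaches from 7 mm above to 11 mm below it, where the disc begins. The pointed end lies along the lock's -x turned by the dial's angle.
- shackle (a joint): how far the straight shackle is drawn out of the lock, m: 0 is in, 0.030 is the stop, fully out. It slides along the lock's -x against about 2 N of friction and stays where it is left; with the dial at any other notch it is blocked within about 1 mm.
- shackle_grip (a point): centre of the steel pull tab on the shackle's end, which overhangs the case's front edge: 28 mm long (x), 12 mm wide (y), 28 mm tall, 94 mm from the lock's origin along its -x (shackle in) and 20 mm above the lock's underside; grip it across y from above.
- vblock: bystander, leave alone: steel V-block, 70 x 50 x 50 mm. Origin: centre of its underside.
- small_ring: bystander, leave alone: small steel ring, outer diameter 48, 25 mm tall. Origin: centre of its underside.
- plug_gauge: bystander, leave alone: steel plug gauge standing on end, diameter 36, 80 mm tall. Origin: centre of its underside.
- tip_cap: bystander, leave alone: black cap, diameter 22, 14 mm tall, on the rear of the case's lid. Origin: centre of its underside.
- tray: bystander, leave alone: open grey tray, 120 x 90 x 30 mm. Origin: centre of its underside.
- jar: bystander, leave alone: jar, diameter 56, 90 mm tall. Origin: centre of its underside.
- brush: bystander, leave alone: hand brush lying on the table.
Not all that is in view belongs to the job. Leave any turquoise look-alike of the ring_gauge alone. Several things have the shape of the lock; the one meant has the colours described above.

How it is judged (in metres and radians):
On the way, in this order (a step that is already met when the one before it is completed fails the run):
1. the ring gauge stands wholly on the cork pad, the shackle still in (horizontal distance between ring_gauge and pad below 0.022 m and angle between ring_gauge's own z axis and vertical below 0.1 rad and linear speed of ring_gauge below 0.02 m/s and value of joint shackle below 0.006 m), for 0.2 s.
2. the dial is at the open notch (value of joint dial between -0.15 and 0.15 rad), for 0.2 s.
3. the shackle is pulled out with the lock still on the case (value of joint shackle above 0.025 m and height (world z) of lock below 0.045 m), for 0.2 s.
At the end, for the whole second after the job is handed in: the robot holds the lock in its fingers, still, level within 0.3 rad, its underside 98 mm or more above the case's lid (0.128 m above the table), not touching the case, shackle drawn out at least 22 mm; the ring gauge stands flat with its centre within 22 mm of the pad's centre (horizontal distance between ring_gauge and pad below 0.022 m and angle between ring_gauge's own z axis and vertical below 0.1 rad and height (world z) of lock above 0.128 m and angle between lock's own z axis and vertical below 0.3 rad and linear speed of lock below 0.05 m/s and value of joint shackle above 0.022 m and contact force between the fingers and lock above 1 N and contact force between lock and case below 0.3 N); the arm keeps its last pose, push and grip.
It fails at once if a bystander is shoved more than 30 mm (distance of any of vblock, small_ring, plug_gauge, tip_cap, tray, jar, brush from where it was at the start of the episode above 0.03 m).
It fails at once if the ring gauge is knocked over (angle between ring_gauge's own z axis and vertical above 0.5 rad).
It also fails if it takes over 72 s, if anything falls off the work surface, if the arm or the gripper's body presses on something with over 40 N, if the wrist force passes 120 N, or if a joint passes its speed limit or range.

## Working session

There is one attempt and no reset: what is moved stays moved. The work goes in short steps, Python scripts to look and compute and a shell command to move; the robot and the scene stay as the last step left them, time stands still between calls to the robot, and variables do not carry over. Pictures are saved under pics/ and viewed, at most 10 in all, crops included, and the job is handed in when it is done.

```bash
ls; mkdir -p pics; cat > h.py <<'E'
from workcell import env
import numpy as np, cv2
def snap(cam,name,crop=None,scale=1):
    m=env.camera_model(cam); im=env.grab_frame(cam)[:,:,::-1]
    cv2.imwrite(f'pics/{name}_raw.png',im)
    if crop: x0,y0,x1,y1=crop; im=im[y0:y1,x0:x1]
    if scale!=1: im=cv2.resize(im,None,fx=scale,fy=scale,interpolation=cv2.INTER_CUBIC)
    cv2.imwrite(f'pics/{name}.png',im); return m
def world(m,u,v,z):
    T=np.array(m['camera_from_world']); R,t=T[:3,:3],T[:3,3]; c=-R.T@t
    d=R.T@np.array([(u-m['cx'])/m['fx'],-(v-m['cy'])/m['fy'],-1.])
    return (c+d*(z-c[2])/d[2])
def pix(m,p):
    q=np.array(m['camera_from_world'])@np.r_[p,1]; return np.array([m['cx']+m['fx']*q[0]/-q[2],m['cy']+m['fy']*-q[1]/-q[2]])
E
python3 - <<'E'
from h import *
for c in ['top','side']:
    m=snap(c,c+'0'); print(c,m)
s=env.state(); print(s)
E
```

```text
pics
top {'fx': 461.0870823041878, 'fy': 461.0870823041878, 'cx': 327.94305133908944, 'cy': 236.31992126645582, 'camera_from_world': array([[-2.17962030e-02, -9.99645995e-01, -1.52581434e-02,
         4.09395471e+00],
       [ 9.97363517e-01, -2.27979899e-02,  6.88931504e-02,
        -4.69969517e+02],
       [-6.92166169e-02, -1.37163065e-02,  9.97507355e-01,
        -1.03986740e+03],
       [ 0.00000000e+00,  0.00000000e+00,  0.00000000e+00,
         1.00000000e+00]])}
side {'fx': 517.1488117474302, 'fy': 517.1488117474302, 'cx': 326.3181184980771, 'cy': 239.36412302648145, 'camera_from_world': array([[-8.81488921e-01, -4.71742259e-01, -2.08931418e-02,
         4.41783398e+02],
       [ 3.16168060e-01, -6.22493385e-01,  7.15918811e-01,
        -1.96196268e+02],
       [-3.50735000e-01,  6.24468756e-01,  6.97870857e-01,
        -1.16511496e+03],
       [ 0.00000000e+00,  0.00000000e+00,  0.00000000e+00,
         1.00000000e+00]])}
{'time_s': 0.1, 'qpos': array([-6.51438666e+01,  1.83484835e+01,  8.96993548e+01, -7.57348069e-04,
        7.20456945e+01, -1.14661266e+00]), 'qvel': array([-0.00590331, -0.0564297 , -0.18726143,  0.05314474, -0.10302377,
       -0.00529801]), 'effort': array([-2.46163891e-04, -4.13330734e+01, -2.32510471e+01,  7.29158660e-02,
        4.22388618e-02, -5.49587435e-05]), 'ee_pos': array([ 251.88488213, -516.38050751,  213.19971934]), 'ee_rot': array([-1.79906471e+02, -1.15172809e-03,  2.60029792e+01]), 'force': array([-0.28679938, -0.05623678,  0.4794106 ]), 'torque': array([-0.02093335,  0.00280297,  0.04092643]), 'gripper_force': 0.0, 'gripper_width': 91.10203072814083}
```

View pics/top0.png

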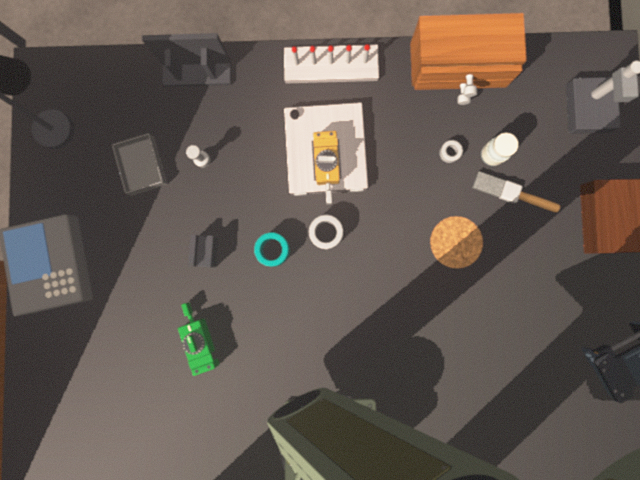

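View pics/side0.png

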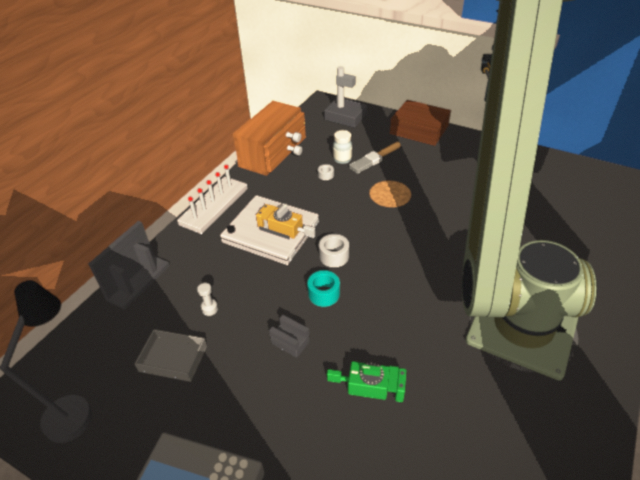

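Candidates in the top view are:
- **Ring:** steel at (325,232), turquoise look-alike at (271,249), small ring at (451,151). I choose (325,232).
- **Lock:** brass on the case at (326,158), green look-alike at (195,345). I choose the brass one.
- **Pad:** at (457,242), to the right of the case.

Next is a close crop to check.

```bash
python3 - <<'E'
from h import *
im=cv2.imread('pics/top0_raw.png')[90:260,270:390]
cv2.imwrite('pics/c1.png',cv2.resize(im,None,fx=3.5,fy=3.5,interpolation=cv2.INTER_CUBIC))
m=env.camera_model('top')
for n,u,v,z in [('ring',325,232,45),('pad',457,242,0)]: print(n,world(m,u,v,z))
im=cv2.imread('pics/top0_raw.png')
h=cv2.cvtColor(im,cv2.COLOR_BGR2HSV)
k=((h[...,0]>8)&(h[...,0]<22)&(h[...,1]>90)).astype('uint8'); k[:200]=0;k[280:]=0;k[:,:420]=0;k[:,500:]=0
ys,xs=np.nonzero(k); print(xs.min(),xs.max(),ys.min(),ys.max(),xs.mean(),ys.mean(), world(m,(xs.min()+xs.max())/2,(ys.min()+ys.max())/2,0))
E
```

```text
ring [ 4.77750496e+02 -4.44125753e-01  4.50000000e+01]
pad [ 451.07425145 -304.47142124    0.        ]
430 483 216 268 456.0783430886988 241.83746060333183 [ 451.10036402 -303.31953776    0.        ]
```

View pics/c1.png

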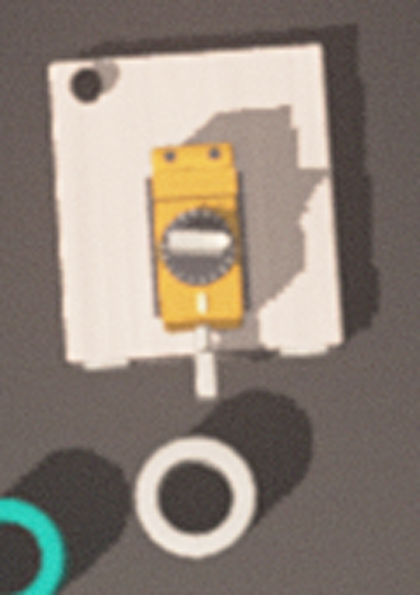

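The crop shows the steel ring with centre at about (325.7,232). The case lid corners are clear. The dial bar lies nearly across the lock, and the white mark is towards the tab. The tab is at about crop (205,375).

```bash
python3 - <<'E'
from h import *
m=env.camera_model('top')
f=lambda u,v,z: world(m,270+(u+.5)/3.5-.5,90+(v+.5)/3.5-.5,z)[:2]
C=np.array([f(*p,30) for p in [(50,63),(322,45),(343,345),(68,360)]]); print(C.round(1),C.mean(0))
print('sides',np.linalg.norm(C-np.roll(C,-1,0),axis=1))
ax=(C[0]+C[1]-C[2]-C[3])/2; yw=np.degrees(np.arctan2(ax[1],ax[0])); ay=(C[0]+C[3]-C[1]-C[2])/2
print('yaw',yw,np.degrees(np.arctan2(-ay[0],ay[1])))
print('ring',f(195.5,497,45),'dialgrip top',f(198,241,100),'bar ends',f(165,240,100),f(229,241,100),'tab',f(206,375,64))
B=[f(152,148,75),f(233,145,75),f(243,327,75),f(162,330,75)]; print(np.round(B,1))
y=np.radians(-3.0)
E
```

```text
[[769.   88.5]
 [776.2 -91. ]
 [576.5 -99.2]
 [571.1  79.8]] [673.20661282  -5.4776415 ]
sides [179.62062228 199.84033736 179.10906699 198.11232186]
yaw 2.4486710319536074 2.0306731812158536
ring [478.52340256  -1.57597382] dialgrip top [630.58926874  -7.49089707] bar ends [631.72011803  12.6146037 ] [630.10806813 -26.37798076] tab [553.74839101 -10.18085771]
[[696.6  20.5]
 [697.2 -30.4]
 [581.6 -34. ]
 [581.   16.5]]
```

```bash
python3 -m jog '{"jaw":[0,0,0,0,0,0,0,0,0,0],"slide":[[0,0,0],[0,0,0],[0,0,0],[0.5,-1,0],[0.5,-1,0],[0.5,-1,0],[0.5,-1,0],[0.5,-1,0],[0.5,-1,0],[0.5,-1,0]],"spin":[1,1,0.97,0,0,0,0,0,0,0]}' 20
python3 -m jog '{"jaw":[0,0,0,0,0,0,0,0,0,0],"slide":[[0.5,-1,0],[0.5,-1,0],[0.5,-1,0],[0.5,-1,0],[0.5,-1,0],[0.5,-1,0],[0.5,-1,0],[0.5,-1,0],[0,-1,0],[0,0,0]],"spin":[0,0,0,0,0,0,0,0,0,0]}'
```

```text
time_s: 1.1
ee_pos: [348.9, -301.4, 213.7]
ee_rot: [-180.0, 0.0, 2.2]
force: [0.3, 0.7, -0.9]
gripper_width: 14.7
gripper_force: 0.0
time_s: 2.1
ee_pos: [457.7, -25.7, 213.4]
ee_rot: [-179.9, 0.1, 2.5]
force: [-0.1, -0.4, 0.3]
gripper_width: 0.5
gripper_force: 0.0
```

```bash
python3 -m jog '{"jaw":[0,0,0],"slide":[[0.73,-0.77,0],[0,0,1],[0,0,0]],"spin":[0,0,0]}'
python3 - <<'E'
from h import *
m=snap('wrist','w1')
print(env.state()['ee_pos'])
for p in [(478.5,-1.6,45),(630.3,-7.2,100),(554.3,-10,64)]: print(pix(m,p))
import pickle; pickle.dump(m,open('w1.pkl','wb'))
E
```

```text
time_s: 2.4
ee_pos: [476.6, -4.6, 180.9]
ee_rot: [-180.0, 0.5, 2.3]
force: [-0.6, 0.2, -0.3]
gripper_width: 0.6
gripper_force: 0.0
[477.44688873  -4.87319908 182.46447385]
[324.48847312 225.08961198]
[342.6826083   -1.96502978]
[339.38720636 132.19033773]
```

View pics/w1.png

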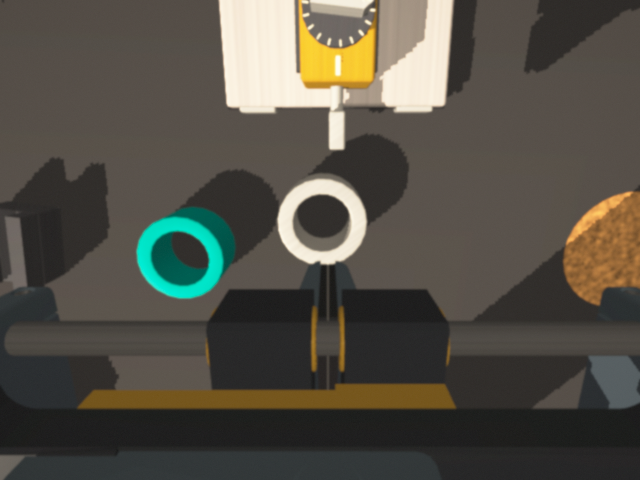

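The wrist view shows the ring's top circle centred at (322,223), against a prediction of (324.5,225). That puts the ring at about (479.5,-0.5). I'll now descend into the bore.

```bash
python3 -m jog '{"jaw":[0,0,0,0,0,0,0,0],"slide":[[0.07,-0.15,0.9],[0,0,1],[0,0,1],[0,0,0.8],[0,0,0.8],[0,0,0.7],[0,0,0.4],[0,0,0]],"spin":[0,0,0,0,0,0,0,0]}'
```

```text
time_s: 3.25
ee_pos: [480.4, -0.7, 15.4]
ee_rot: [180.0, 0.1, 2.2]
force: [0.1, -0.1, 0.1]
gripper_width: 0.7
gripper_force: 0.0
```

```bash
python3 -m jog '{"jaw":[0,0,0,0,0,0,0,0,0,0],"slide":[[0,0.2,0.1],[-0.07,0.4,0],[-0.07,0.5,0],[-0.07,0.5,0],[-0.07,0.5,0],[-0.07,0.5,0],[-0.07,0.5,0],[-0.07,0.5,0],[-0.07,0.5,0],[-0.07,0.5,0]],"spin":[0,0,0,0,0,0,0,0,0,0]}'
```

```text
time_s: 4.25
ee_pos: [467.6, -139.0, 13.9]
ee_rot: [-180.0, -0.1, 2.2]
force: [1.0, 4.8, -1.5]
gripper_width: 0.3
gripper_force: 3.8
```

```bash
python3 -m jog '{"jaw":[0,0,0,0,0,0,0,0,0,0],"slide":[[-0.07,0.5,0],[-0.07,0.5,0],[-0.07,0.5,0],[-0.07,0.5,0],[-0.07,0.5,0],[-0.07,0.5,0],[-0.07,0.5,0],[-0.07,0.5,0],[-0.07,0.5,0],[-0.07,0.5,0]],"spin":[0,0,0,0,0,0,0,0,0,0]}'
python3 - <<'E'
from h import *
m=env.camera_model('wrist');snap('wrist','w2')
print(env.state()['ee_pos'],pix(m,(451.1,-303.3,0)))
E
```

```text
time_s: 5.25
ee_pos: [452.0, -289.4, 13.8]
ee_rot: [-179.9, -0.0, 2.2]
force: [0.7, 6.9, 2.4]
gripper_width: 0.6
gripper_force: 4.7
[ 452.47749603 -292.25109386   13.91286439] [354.25128482 285.96263549]
```

```bash
python3 -m jog '{"jaw":[0,0,0,0,0,0,0,0,0],"slide":[[-0.02,0.3,0],[0,0.2,0],[0,0.06,0],[0,0,0],[0,0,0],[0,-0.15,0],[0,0,-0.5],[0,0,-1],[0,0,-1]],"spin":[0,0,0,0,0,0,0,0,0]}'
python3 -m jog '{"jaw":[40,40,40,40,40,40,40],"slide":[[0,0,-1],[0,-1,-1],[0,-1,-0.5],[0,-1,0],[0,-1,0],[0,-1,0],[0,0,0]],"spin":[-1,-1,-1,-1,-1,-1,-1]}'
python3 - <<'E'
from h import *
m=snap('top','t2',(260,90,500,290),3.2)
print(env.state()['ee_pos'])
E
```

```text
time_s: 6.2
ee_pos: [452.1, -301.9, 88.8]
ee_rot: [180.0, 0.0, 2.3]
force: [-0.5, -0.1, -0.7]
gripper_width: 0.4
gripper_force: 0.0
time_s: 6.9
ee_pos: [384.5, -167.5, 163.2]
ee_rot: [-179.9, 0.0, 58.7]
force: [0.9, 0.3, -0.3]
gripper_width: 39.7
gripper_force: 0.0
[ 386.13961244 -168.83891524  163.50032157]
```

View pics/t2.png

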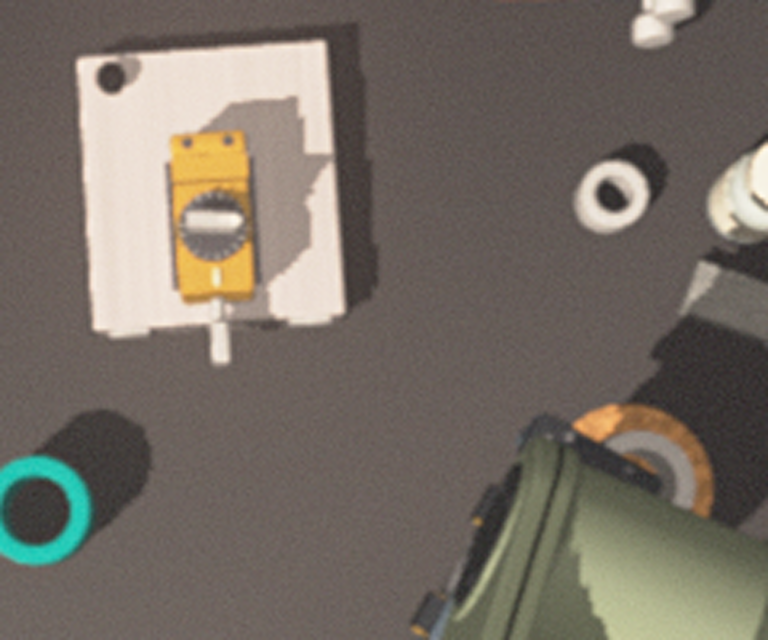

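```bash
python3 -m jog '{"jaw":[40,40,40,40,40,40,40,40,40,40],"slide":[[0,0,0],[0,0,0],[0,0,0],[0.8,0.92,0],[0.8,0.92,0],[0.8,0.92,0],[0.8,0.92,0],[0.8,0.92,0],[0.8,0.92,0],[0,0,0]],"spin":[-1,-1,-1,0,0,0,0,0,0,0]}'
python3 - <<'E'
from h import *
m=snap('top','t3'); w=snap('wrist','w3')
print(env.state()['ee_pos'],env.state()['ee_rot'])
im=cv2.imread('pics/t3_raw.png')[200:280,410:500]; a=cv2.resize(im,(540,480),interpolation=cv2.INTER_CUBIC)
b=cv2.imread('pics/w3_raw.png')[:, :]; b=cv2.resize(b,(640,480))
cv2.imwrite('pics/j3.png',np.hstack([a[:,:],b])[:, :1180]); 
j=cv2.resize(np.hstack([a,b]),(800,325)); cv2.imwrite('pics/j3.png',j)
print('pad',pix(m,(451.1,-303.3,0)),pix(m,(451.1,-303.3,45)),'dial in wrist',pix(w,(630.3,-7.2,100)),pix(w,(611,-7.9,100)))
E
```

```text
time_s: 7.95
ee_pos: [575.1, -47.7, 162.8]
ee_rot: [179.8, -0.0, 82.3]
force: [-0.8, -0.1, -0.1]
gripper_width: 39.9
gripper_force: 0.0
[571.21095013 -49.41932595 162.59796247] [-1.79988157e+02  5.34476021e-02  8.22145396e+01]
pad [456.49153368 242.0003481 ] [461.82758352 240.85120242] dial in wrist [410.64707444 181.04660001] [379.92378599 186.3744148 ]
```

View pics/j3.png

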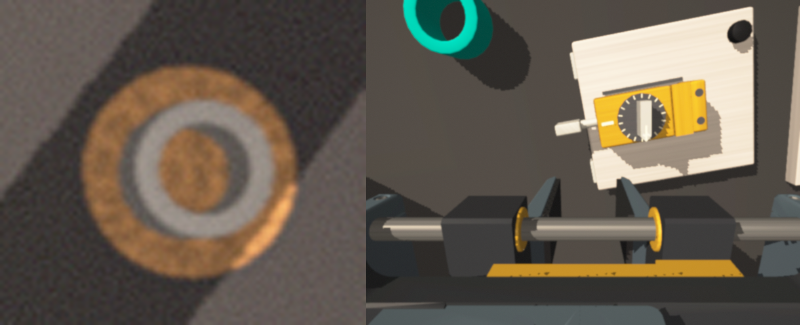

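The ring is on the pad, about 4 mm off centre. The dial bar at wrist pixel (410,176) is where predicted and lines up with the tool's x. Next I go over the dial.

```bash
python3 -m jog '{"jaw":[40,40,40,40,40],"slide":[[0.8,0.85,0],[0.81,0.85,0],[0,0,0.9],[0,0,0],[0,0,0]],"spin":[0,0,0,0,0]}' 30; python3 - <<'E'
from h import *
print(np.mean([ (env.grab_frame('wrist'),env.state()['ee_pos'])[1] for _ in range(4)],0))
E
```

```text
time_s: 8.55
ee_pos: [626.6, -9.3, 135.8]
ee_rot: [-179.9, 0.0, 82.1]
force: [-0.1, -0.5, -0.8]
gripper_width: 40.3
gripper_force: 0.0
[627.71079247  -9.19394496 137.18439347]
```

```bash
python3 -m jog '{"jaw":[40,40,40,40,0,0,0,0],"slide":[[0.08,0.08,0.6],[0,0,0.6],[0,0,0.5],[0,0,0],[0,0,0],[0,0,0],[0,0,0],[0,0,0]],"spin":[0,0,0,0,0,0,0,0]}' 20
```

```text
time_s: 9.55
ee_pos: [631.3, -6.4, 85.9]
ee_rot: [179.9, 0.0, 82.2]
force: [3.2, -1.3, 1.4]
gripper_width: 11.0
gripper_force: 1.8
```

```bash
python3 -m jog '{"jaw":[0,0],"slide":[[0,0,0],[0,0,0]],"spin":[0,0]}'
python3 -m jog '{"jaw":[0,0,0,0,0,0,0,0,0,0],"slide":[[0,0,0],[0,0,0],[0,0,0],[0,0,0],[0,0,0],[0,0,0],[0,0,0],[0,0,0],[0,0,0],[0,0,0]],"spin":[1,1,1,1,1,1,1,1,1,1]}'
python3 -m jog '{"jaw":[0,0,0],"slide":[[0,0,0],[0,0,0],[0,0,0]],"spin":[0,0,0]}'
```

```text
time_s: 9.75
ee_pos: [631.4, -6.4, 85.8]
ee_rot: [179.9, 0.0, 82.2]
force: [1.4, -0.3, 3.5]
gripper_width: 9.7
gripper_force: 20.0
time_s: 10.75
ee_pos: [630.3, -4.9, 85.9]
ee_rot: [-179.9, -0.0, 1.9]
force: [-2.1, 3.7, 5.8]
gripper_width: 10.0
gripper_force: 20.0
time_s: 11.05
ee_pos: [630.3, -5.1, 85.8]
ee_rot: [-179.9, 0.0, 2.2]
force: [-0.6, 2.6, 5.7]
gripper_width: 9.4
gripper_force: 20.0
```

```bash
python3 -m jog '{"jaw":[40,40,40,40,40,40,40,40,40],"slide":[[0,0,0],[0,0,0],[0,0,0],[0,0,-0.8],[0,0,-1],[-0.9,0.03,-1],[-0.9,0,0],[-0.8,0,0],[0,0,0]],"spin":[0,0,0,0,0,0,0,0,0]}' 20
python3 - <<'E'
from h import *
print(env.state()['ee_pos']); m=snap('wrist','w4')
for z,p in [('tab',(554.3,-9,64)),('dial',(630.3,-6,100))]: print(z,pix(m,p))
E
```

```text
time_s: 11.95
ee_pos: [549.7, -10.4, 169.1]
ee_rot: [180.0, 0.1, 2.2]
force: [0.9, -0.3, -0.7]
gripper_width: 39.8
gripper_force: 0.0
[549.66411585 -10.37720225 169.09834449]
tab [326.3904305  231.96538421]
dial [325.96091424 126.91746772]
```

View pics/w4.png

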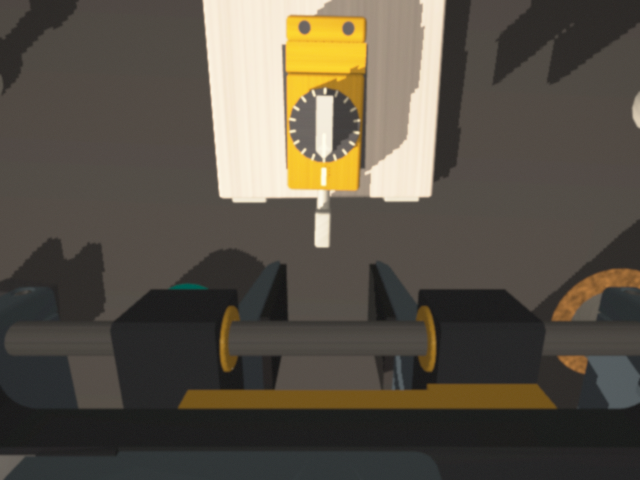

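The pointer is at the white mark and the tab's top centre is at (323,229). I'll descend on the tab.

```bash
python3 -m jog '{"jaw":[40,40,40,40,40,40,0,0,0,0],"slide":[[0.15,-0.1,0.9],[0,0,0.9],[0,0,0.9],[0,0,0.9],[0,0,0.75],[0,0,0],[0,0,0],[0,0,0],[0,0,0],[0,0,0]],"spin":[0,0,0,0,0,0,0,0,0,0]}' 20
```

```text
time_s: 13.0
ee_pos: [557.9, -7.1, 39.6]
ee_rot: [180.0, -0.1, 2.2]
force: [0.4, -2.3, 1.0]
gripper_width: 11.8
gripper_force: 20.0
```

```bash
python3 -m jog '{"jaw":[0,0,0,0,0,0,0],"slide":[[0,0,0],[-0.25,0,0],[-0.25,0,0],[-0.25,0,0],[-0.25,0,0],[0,0,0],[0,0,0]],"spin":[0,0,0,0,0,0,0]}'
```

```text
time_s: 13.7
ee_pos: [526.4, -8.3, 39.2]
ee_rot: [180.0, -0.0, 2.2]
force: [-1.8, -0.8, 8.1]
gripper_width: 11.5
gripper_force: 20.0
```

```bash
python3 -m jog '{"jaw":[0,0,0],"slide":[[-0.12,0,0],[0,0,0],[0,0,0]],"spin":[0,0,0]}'
```

```text
time_s: 14.0
ee_pos: [526.3, -8.5, 39.3]
ee_rot: [180.0, -0.4, 2.2]
force: [6.1, 0.2, 1.7]
gripper_width: 11.9
gripper_force: 20.0
```

```bash
python3 -m jog '{"jaw":[35,35,35,35,60,91,91,91,91,91],"slide":[[0.1,0,0],[0,0,0],[0,0,0],[0,0,-0.8],[0,0,-1],[0,0,-1],[0,0,-1],[0.9,0,-0.6],[0.9,0,0],[0,0,0]],"spin":[0,0,0,0,0,0,0,0,0,0]}' 45
python3 - <<'E'
from h import *
print(env.state()['ee_pos']); m=snap('wrist','w5'); t=env.camera_model('top')
for z,p in [('tab',(525,-9,64)),('dial',(630.3,-5,100)),('lockfront',(586,-7,75))]: print(z,pix(m,p))
E
```

```text
time_s: 15.0
ee_pos: [582.8, -6.0, 170.6]
ee_rot: [180.0, -0.1, 2.3]
force: [-1.0, -0.2, -0.4]
gripper_width: 80.2
gripper_force: 0.0
[582.77412035  -6.01218213 170.55739523]
tab [328.77202168 306.6813193 ]
dial [329.20260553 181.38566567]
lockfront [329.37124008 237.74118751]
```

View pics/w5.png

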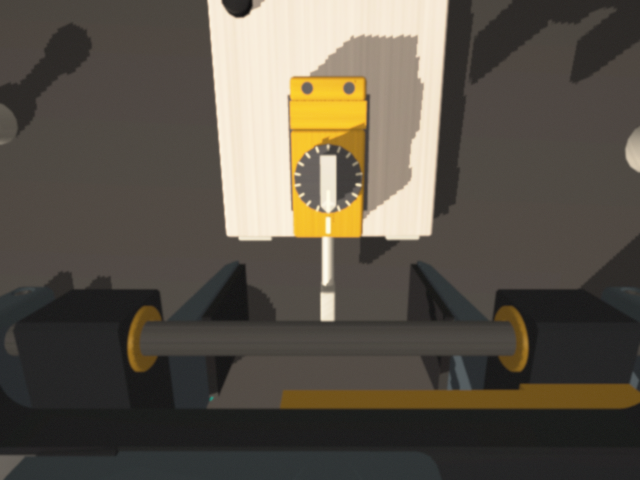

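The shackle is fully out (tab at about (328,305)) and the lock is where predicted. I'll descend on the lock.

```bash
python3 -m jog '{"jaw":[91,91,91,91,91,91,91,91,91],"slide":[[0.8,0.03,0],[0.8,0,0],[0,0,0.9],[0,0,0.9],[0,0,0.9],[0,0,0.8],[0,0,0.4],[0,0,0.2],[0,0,0]],"spin":[0,0,0,0,0,0,0,0,0]}' 45
python3 -m jog '{"jaw":[40,40,40,40,40,40,40,40,40],"slide":[[0,0,0],[0,0,0],[0,0,0],[0,0,0],[0,0,0],[0,0,0],[0,0,0],[0,0,0],[0,0,0]],"spin":[0,0,0,0,0,0,0,0,0]}' 45
```

```text
time_s: 15.95
ee_pos: [627.8, -5.1, 47.1]
ee_rot: [180.0, 0.1, 2.2]
force: [0.0, 0.3, 0.1]
gripper_width: 91.1
gripper_force: 0.0
time_s: 16.85
ee_pos: [628.5, -5.0, 47.7]
ee_rot: [-180.0, -0.0, 2.2]
force: [-0.4, 1.3, 3.3]
gripper_width: 52.0
gripper_force: 45.0
```

```bash
python3 -m jog '{"jaw":[40,40,40,40,40,40,40,40,40,40],"slide":[[0,0,-0.1],[0,0,-0.3],[0,0,-0.4],[0,0,-0.5],[0,0,-0.5],[0,0,-0.5],[0,0,-0.5],[0,0,-0.5],[0,0,-0.5],[0,0,-0.4]],"spin":[0,0,0,0,0,0,0,0,0,0]}'
python3 -m jog '{"jaw":[40,40,40,40,40,40,40],"slide":[[0,0,-0.3],[0,0,-0.1],[0,0,0],[0,0,0],[0,0,0],[0,0,0],[0,0,0]],"spin":[0,0,0,0,0,0,0]}'
python3 - <<'E'
from h import *
snap('side','s6',(180,60,480,300),2.5)
E
```

```text
time_s: 17.85
ee_pos: [627.5, -5.3, 174.9]
ee_rot: [180.0, 0.1, 2.2]
force: [0.0, 0.4, -4.2]
gripper_width: 51.9
gripper_force: 45.0
time_s: 18.55
ee_pos: [628.3, -5.1, 185.0]
ee_rot: [180.0, 0.0, 2.2]
force: [0.4, 1.1, -3.7]
gripper_width: 51.9
gripper_force: 45.0
```

View pics/s6.png

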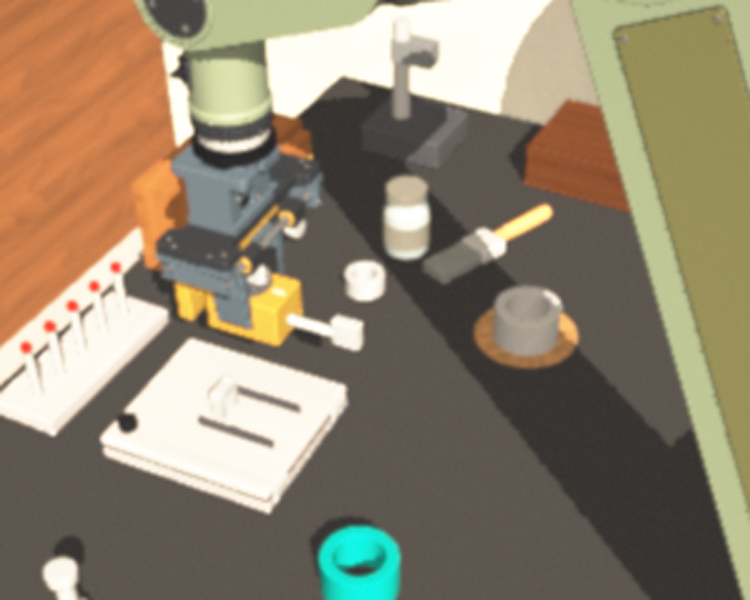

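The lock is held level and open, well above the case, and the ring stands on its pad at about crop (527,320). I'm handing the job in.

```bash
python3 -c "
from workcell import env
print(env.job_done())"
```

```text
the job is handed in; nothing more can be done
None
```

I handed the job in at about 18.6 s: the ring stands about 4 mm off the pad's centre, the dial is at the white mark, the shackle is fully out, and the lock is held level and still about 135 mm above the lid; the hand-in returned no verdict.

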